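Index the lens on an optics turret and lock it

ROBOT

A 6-joint arm with a two-finger parallel gripper is mounted at the origin on a cart in front of the work surface, level with it; the furniture and walls round the work are solid. World frame = base frame: x ahead of the robot, y to its left, z up, the work surface at z = 0. Lengths are in m, angles in rad, forces in N, time in s.
With the tool pointing down it reaches from about 0.375 to 0.9 m from the base axis. Payload 3.1 kg.
Tool frame: the origin (TCP) lies on the centre line of the jaws, within the pads' length; the fingertips stand 19 mm ahead of it and the grasp point (between the pads) is the TCP; z points along the fingers, y is the direction in which the jaws open and shut (so a half turn about z gives the same grasp; the last joint's range is limited). The gripper opens to 85 mm and grips with 20 to 120 N. Pads are 22 mm wide; open, the fingers measure 114 mm over their backs; the gripper's body (76 mm by 85 mm) begins 54 mm behind the grasp point. The pads swing forward as they close: fully open they stand 13 mm farther back than shut.
Start: joints at [-1.429, 0.527, 1.433, -0, 1.181, -0.178], TCP at [0.197, -0.593, 0.25] pointing down, gripper open.
Joint ranges: [-3.08, 3.08], [-0.75, 2.2], [0.22, 2.44], [-1.43, 4.57], [0, 2.65], [-2.85, 2.85]. Speed limits (rad/s): [2.79, 2.79, 3.14, 3.14, 3.14, 3.14].

INTERFACE

Orientations are given as a unit quaternion [x, y, z, w].
In Python, from station import manip, imaging, workorder gives the robot as it stands.
- The arm moves only by the shell command python3 -m creep 'ROWS' [FORCE]. ROWS is a JSON object of lists of equal length, an entry for each row: "claw": the finger opening in cm, from 0 to 8.54; "dp": the shift along the tool's x, y, z in cm, a list of three; "roll": the turn about the tool's z in rad. In form: {"claw": [claw, ...], "dp": [[dx, dy, dz], ...], "roll": [roll, ...]}. A call has 1 to 12 rows; each row is the pose to reach, as a shift and turn from the pose commanded when the call began, along the tool's axes at that moment; what a row does not reach only later rows make up. A row lasts 1/10 s, in which the tool goes at most 50 mm and 8.59 degrees, less where a joint would pass 70% of its speed; a pose out of reach is approached as far as the arm can. A call with a gripper value outside its range is refused whole. The fingers move at their own pace and stop on an object; FORCE is the grip in N (left out, the last holds). Time passes only in rows, so rows that repeat a pose let the fingers close. It gives the time, the measured TCP pose, the force and the opening at its end, in the units of the state.
- manip.sense(): the state, without advancing time (a new reading comes with each control period).
- imaging.snapshot(name): name is "side" or "top" or "wrist"; returns a dict with "image" (420x560x3 uint8, red, green, blue), "z_map" (420x560 float32, m along the optical axis (not along the pixel's ray), 0 where there is no reading), "vfov" (degrees; the focal length in pixels is half the picture's height over the tangent of half this angle, whatever the lens; pixels are square), "cx", "cy" (the principal point, pixels), "R" (3x3) and "t" (3): a world point X has camera coordinates R X + t. Camera axes: x right, y down, z forward; pixel columns grow to the right and rows downward; lengths in m; the calibration is good to about 2 mm. A picture is of the moment at which its call begins.
- workorder.sign_off(): hands the job in, once; it reports no verdict.
The state is a dict: "t": time; "q": joint angles; "qd": joint speeds; "tau": joint torques, N m; "tcp_pos": TCP position; "tool_rot": TCP orientation; "force": force on the tool from outside, world axes, zero at the start; "ft_torque": the same for the moment, N m; "finger_gap": opening from 0.0 (shut) to 1.0 (fully open).
Only numpy, scipy, OpenCV 4.12 (cv2) and the standard library are available. Lean on these libraries where they do the work, as an engineer would, in place of code of your own. Each camera call takes 0.05 s, during which the arm holds its last target.

TASK

Bring the lens to the index pointer: push the arms of the optics turret round, gently and without gripping them, until the arm beside the lens lies over the pointer on the base. Then push the clamp lever counterclockwise as far as it goes to lock the turret, leaving the lens at the pointer. Do not touch the things that stand on the turret, and leave the loose things beside it where they are.

Things in the scene. Friction and masses are not known exactly. Their poses are not given: they have to be found in the camera images.
- turret_base: Fixed dark metal base of the turret: a disc 140 mm across and 12 mm high, bolted down. Origin under the centre of the disc, on the worktop; z up. A flat dark pointer (10 mm high, tapering to a point) sticks out along its -x axis to 114 mm from the centre, roughly towards the robot. A foot along its -y axis carries the clamp lever.
- turret_centre (a point): Point on the turret's vertical axis, 66 mm above the worktop (height of the push arms). The turret is a pale aluminium plate 126 mm across, top at 30 mm, with four seats 42 mm from the axis, a push arm outside each, 90 degrees apart. Seats counterclockwise from above: lens, small capped vial, bare round post, empty ring. Under the arms the space is free down to the base and pointer.
- lens_end (a point): Centre of the black ball (17 mm) at the end of the lens's push arm, 92 mm from the axis. The four arms are alike: a steel bar 10 mm thick, level at 66 mm above the worktop from 65 to 92 mm from the axis; inside 65 mm it bends down to the plate.
- lens: A lens in a round ring mount (32 mm across) on a short thick pedestal, 62 mm tall, fixed on one seat of the turret; its top is 92 mm above the worktop, the tallest thing on the turret. Origin under its pedestal, on the seat. Must not be touched.
- turret_post: Bare steel post, 13 mm across and 50 mm tall, fixed on the seat opposite the lens. Origin at its foot. Must not be touched.
- turret_vial: Vial, 17 mm across and 54 mm tall, fixed on the seat 90 degrees counterclockwise from the lens. Origin at its foot. Must not be touched.
- index (a point): Point on the top of the index pointer, 92 mm from the turret's axis, 10 mm above the worktop. The ball of the lens's arm has to come to rest above it.
- turret (a joint): Angle of the turret in rad, growing counterclockwise seen from above; the lens is at the pointer at 0 and at whole turns. It turns either way, more than a full turn, needs about 2 N at an arm, and stays where it is left.
- lever_pivot (a point): Point on the clamp lever's vertical pivot, at the height of its bar (50 mm above the worktop), 141 mm from the turret's axis, to the robot's right of the turret. A round hub of radius 14 mm, top at 58 mm, surrounds it.
- lever_end (a point): Centre of the black ball (17 mm across) at the end of the clamp lever, 62 mm from the pivot, 50 mm above the worktop. The lever is a level round steel bar 10 mm thick.
- clamp (a joint): Angle of the clamp lever in rad: 0 open (lever points straight away from the turret, along the base's -y), growing counterclockwise seen from above to 1.57 at the stop, locked (lever along the base's +x, away from the robot). Moves at about 2 N at its end and stays where it is left.
- power_sensor_mid (a point): Centre of a loose flat sensor head, 51x66x18 mm, left of the turret. To be left alone.
- oil_bottle_mid (a point): Centre of a loose small bottle, 30 mm across and 76 mm tall, left of the turret. To be left alone.
- fork_mid (a point): Centre of a loose flat slotted steel clamping fork, 25x60x12 mm, lying in front of the turret to the right of the pointer. To be left alone.

How it is judged:
By the outcome, as a careful person would: the job done as asked, in the order asked, and still so for the second after the job is handed in, with the robot touching nothing.
It also fails if it takes over 67 s, if anything falls off the work surface, if the arm or the gripper's body presses on something with over 40 N, if the wrist force passes 120 N, or if a joint passes its speed limit or range.

## Working session

There is one attempt and no reset: what is moved stays moved. The work goes in short steps, Python scripts to look and compute and a shell command to move; the robot and the scene stay as the last step left them, time stands still between calls to the robot, and variables do not carry over. Pictures are saved under pics/ and viewed, and the job is handed in when it is done.

```bash
ls; mkdir -p pics; python3 - <<'E'
from station import manip, imaging
import cv2
s=manip.sense(); print({k:s[k] for k in('t','tcp_pos','tool_rot','force','finger_gap')})
for n in('top','side'):
    d=imaging.snapshot(n); cv2.imwrite(f'pics/{n}0.png',d['image'][:,:,::-1]); print(n,d['vfov'],d['cx'],d['cy'],d['R'],d['t'])
E
```

```text
pics
{'t': 0.0, 'tcp_pos': array([ 0.1969804 , -0.59244499,  0.24933499]), 'tool_rot': array([ 9.87163592e-01,  1.59708727e-01,  1.81085719e-05, -1.07915632e-03]), 'force': array([-0.21143793,  0.37120326,  0.00715227]), 'finger_gap': 1.0005632463735779}
top 51.02973962217145 284.0354289337239 207.38944065485876 [[-0.02291893 -0.99901421 -0.03801745]
 [-0.9933671   0.02704244 -0.11176093]
 [ 0.11267885  0.03520384 -0.99300764]] [-0.11587716  0.48078801  0.85727644]
side 57.43202987079213 282.46156175646604 211.37357929667903 [[-0.99888921  0.04707459 -0.00207861]
 [ 0.02723018  0.54067942 -0.8407879 ]
 [-0.03845589 -0.83991056 -0.54136069]] [0.50804937 0.13896148 0.80162142]
```

View pics/top0.png

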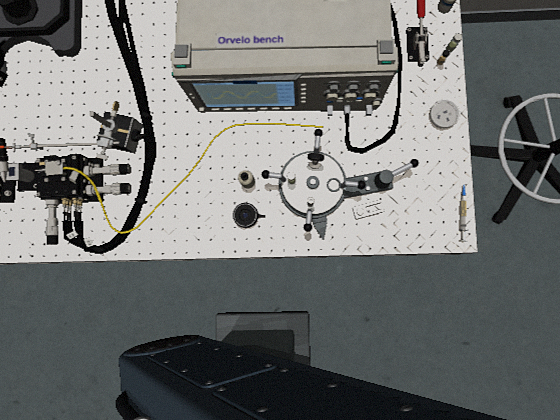

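View pics/side0.png

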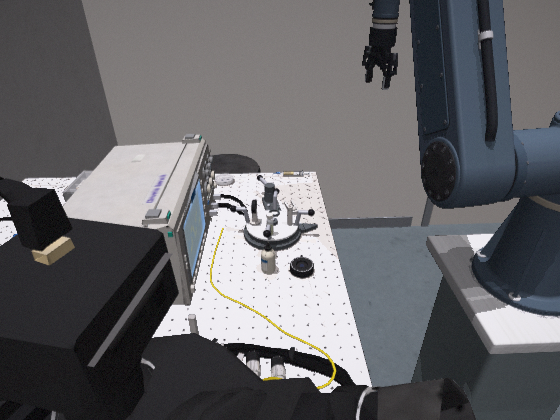

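```bash
cat > h.py <<'E'
import numpy as np, cv2
from station import manip, imaging
def f(d): return 210/np.tan(np.radians(d['vfov']/2))
def cloud(d):
    F=f(d); v,u=np.mgrid[0:420,0:560]; z=d['z_map'].astype(float)
    c=np.stack([(u-d['cx'])/F*z,(v-d['cy'])/F*z,z],-1)
    return (c-d['t'])@d['R']
def atz(d,u,v,z):
    r=d['R'].T@np.array([(u-d['cx'])/f(d),(v-d['cy'])/f(d),1]); o=-d['R'].T@d['t']
    return o+r*(z-o[2])/r[2]
def proj(d,X):
    c=d['R']@np.array(X)+d['t']; return c[:2]/c[2]*f(d)+[d['cx'],d['cy']]
def crop(d,name,u0,u1,v0,v1,k):
    cv2.imwrite(name,cv2.resize(d['image'][v0:v1,u0:u1,::-1],None,fx=k,fy=k,interpolation=cv2.INTER_CUBIC))
E
python3 - <<'E'
from h import *
d=imaging.snapshot('top'); crop(d,'pics/topc.png',230,430,110,250,4)
np.savez('top0.npz',**d)
P=cloud(d)
for n,u,v,z in [('ctr',313,183,.03),('far',318,132,.066),('left',267,174,.066),('near',308,228,.066),('right',361,185,.066),('leverend',414,162,.05),('pivot',382,180,.058)]:
    print(n,atz(d,u,v,z).round(4),P[v,u].round(4))
E
```

```text
ctr [ 0.5246 -0.1872  0.03  ] [ 0.5223 -0.1867  0.0437]
far [ 0.6185 -0.1987  0.066 ] [ 0.6162 -0.1983  0.0741]
left [ 0.5388 -0.098   0.066 ] [ 0.5371 -0.0986  0.0747]
near [ 0.4325 -0.1739  0.066 ] [ 0.432  -0.1738  0.0737]
right [ 0.512  -0.2773  0.066 ] [ 0.5111 -0.2765  0.0717]
leverend [ 0.5569 -0.384   0.05  ] [ 0.5549 -0.3815  0.0595]
pivot [ 0.5219 -0.319   0.058 ] [ 0.5216 -0.3187  0.0596]
```

View pics/topc.png

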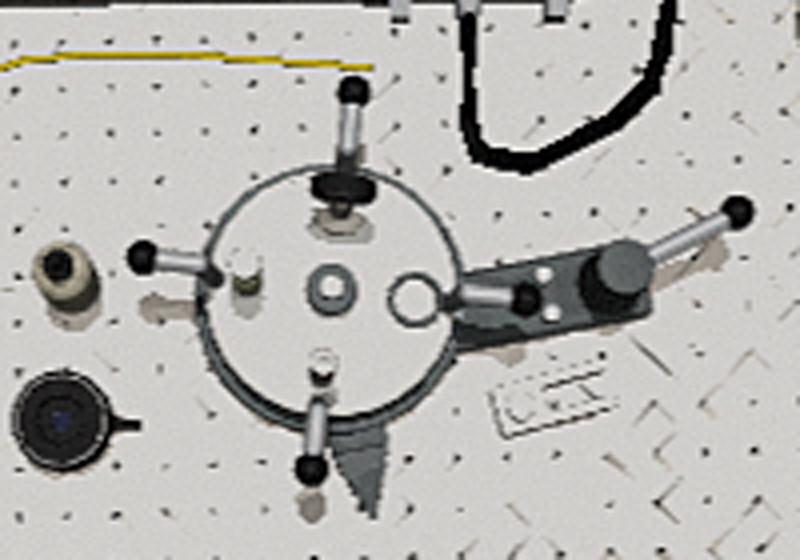

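```bash
python3 - <<'E'
from h import *
d=dict(np.load('top0.npz')); P=cloud(d)
px=lambda a,b:(230+a/4,110+b/4)
B=[atz(d,*px(a,b),.066) for a,b in[(354,90),(143,257),(312,469),(525,299)]]
for b in B: print(b.round(4))
C=np.mean(B,0);print('C',C)
for b in B: print(np.degrees(np.arctan2(b[1]-C[1],b[0]-C[0])),np.hypot(*(b-C)[:2]))
t=atz(d,*px(376,517),.010); print('tip',t,np.degrees(np.arctan2(*(t-C)[1::-1])),np.hypot(*(t-C)[:2]))
h=atz(d,*px(622,262),.058); print('hub',h,np.degrees(np.arctan2(*(h-C)[1::-1])),np.hypot(*(h-C)[:2]))
l=atz(d,*px(738,211),.05); print('lev',l,np.degrees(np.arctan2(*(l-h)[1::-1])),np.hypot(*(l-h)[:2]))
# tall stuff near
m=(P[...,2]>.1)&(P[...,2]<.6)&(d['z_map']>0)&(np.abs(P[...,1]+.25)<.25)&(P[...,0]>.45)
print('tall minx',P[m][:,0].min(),P[m][np.argsort(P[m][:,0])[:3]], P[m][:,2].max())
for u,v in[(246,178),(246,215),(418,45)]: print(P[v,u].round(3))
s=manip.sense();from scipy.spatial.transform import Rotation as R;print(R.from_quat(s['tool_rot']).as_matrix().round(4))
E
```

```text
[ 0.6175 -0.1997  0.066 ]
[ 0.5383 -0.0955  0.066 ]
[ 0.4339 -0.174   0.066 ]
[ 0.5125 -0.2778  0.066 ]
C [ 0.52557262 -0.18672874  0.066     ]
-8.002138871390729 0.09284962599099543
82.025002108688 0.09208608754518884
172.06671838791348 0.09254195635543058
-98.16666918072514 0.09197524083952165
tip [ 0.41262452 -0.2064475   0.01      ] -170.09696731629774 0.11465645282754906
hub [ 0.53046599 -0.326114    0.058     ] -87.98935316007673 0.1394711293377442
lev [ 0.55538953 -0.38490537  0.05      ] -67.02635588476593 0.06385614872515756
tall minx 0.665772727288121 [[ 0.66577273 -0.29733339  0.147538  ]
 [ 0.66577817 -0.28985149  0.10349172]
 [ 0.66588788 -0.30049418  0.11761981]] 0.2116301890456962
[ 0.532 -0.057  0.065]
[ 0.465 -0.05   0.018]
[ 0.817 -0.418  0.006]
[[ 9.490e-01  3.153e-01 -2.000e-04]
 [ 3.153e-01 -9.490e-01  1.700e-03]
 [ 3.000e-04 -1.700e-03 -1.000e+00]]
```

```bash
python3 - <<'E'
from h import *
d=dict(np.load('top0.npz')); P=cloud(d)
C=np.array([.5256,-.1867]); y=np.radians(9.9)
def W(x,yy,z): return [C[0]+x*np.cos(y)-yy*np.sin(y),C[1]+x*np.sin(y)+yy*np.cos(y),z]
im=cv2.resize(d['image'][130:240,280:430,::-1],None,fx=5,fy=5,interpolation=cv2.INTER_NEAREST)
for X,c in[((-.114,0,.01),(0,0,255)),((0,-.141,.058),(0,255,0)),((0,-.141,.0),(255,0,0)),((0,-.203,.05),(0,255,255)),((0,0,.03),(255,0,255))]:
    u,v=proj(d,W(*X)); cv2.circle(im,(int((u-280+.5)*5),int((v-130+.5)*5)),4,c,2); print(X,u,v)
cv2.imwrite('pics/ov.png',im)
m=(P[...,2]>.035)&(P[...,1]<-.29)&(P[...,1]>-.42)&(P[...,0]>.45)&(P[...,0]<.62)&(P[...,2]<.08)
Q=P[m]; print(len(Q)); h=Q[Q[:,2]>.055]; print(h.round(3)[::3])
E
```

```text
(-0.114, 0, 0.01) 323.91553070377256 238.9173158388745
(0, -0.141, 0.058) 384.74193297938393 165.62885009852442
(0, -0.141, 0.0) 379.4212291574937 171.42017523755885
(0, -0.203, 0.05) 415.27025203499886 160.14556420905063
(0, 0, 0.03) 312.7556879102188 182.53074763861488
368
[[ 0.562 -0.383  0.056]
 [ 0.56  -0.379  0.056]
 [ 0.559 -0.384  0.059]
 [ 0.558 -0.379  0.055]
 [ 0.557 -0.384  0.058]
 [ 0.558 -0.39   0.055]
 [ 0.555 -0.382  0.059]
 [ 0.555 -0.388  0.057]
 [ 0.554 -0.378  0.056]
 [ 0.553 -0.383  0.059]
 [ 0.553 -0.389  0.059]
 [ 0.552 -0.378  0.056]
 [ 0.551 -0.384  0.058]
 [ 0.55  -0.369  0.056]
 [ 0.55  -0.374  0.056]
 [ 0.55  -0.38   0.055]
 [ 0.549 -0.385  0.059]
 [ 0.548 -0.37   0.056]
 [ 0.547 -0.385  0.057]
 [ 0.546 -0.363  0.057]
 [ 0.546 -0.37   0.059]
 [ 0.544 -0.358  0.059]
 [ 0.544 -0.365  0.056]
 [ 0.543 -0.349  0.056]
 [ 0.543 -0.355  0.056]
 [ 0.542 -0.361  0.056]
 [ 0.543 -0.367  0.055]
 [ 0.541 -0.327  0.059]
 [ 0.542 -0.334  0.055]
 [ 0.541 -0.353  0.057]
 [ 0.54  -0.32   0.057]
 [ 0.539 -0.325  0.059]
 [ 0.539 -0.331  0.061]
 [ 0.539 -0.34   0.055]
 [ 0.539
[... 588 characters left out ...]
59]
 [ 0.529 -0.329  0.06 ]
 [ 0.529 -0.334  0.059]
 [ 0.529 -0.34   0.058]
 [ 0.528 -0.319  0.058]
 [ 0.527 -0.325  0.06 ]
 [ 0.527 -0.33   0.061]
 [ 0.527 -0.336  0.059]
 [ 0.526 -0.316  0.056]
 [ 0.525 -0.321  0.06 ]
 [ 0.525 -0.327  0.059]
 [ 0.525 -0.332  0.06 ]
 [ 0.525 -0.338  0.061]
 [ 0.524 -0.317  0.059]
 [ 0.524 -0.323  0.059]
 [ 0.523 -0.328  0.06 ]
 [ 0.523 -0.334  0.058]
 [ 0.522 -0.316  0.055]
 [ 0.522 -0.321  0.059]
 [ 0.522 -0.327  0.055]
 [ 0.521 -0.332  0.06 ]
 [ 0.521 -0.338  0.058]
 [ 0.52  -0.321  0.059]
 [ 0.52  -0.326  0.059]
 [ 0.519 -0.332  0.059]
 [ 0.518 -0.321  0.058]
 [ 0.518 -0.327  0.057]
 [ 0.518 -0.332  0.057]
 [ 0.516 -0.323  0.057]
 [ 0.516 -0.328  0.059]]
```

View pics/ov.png

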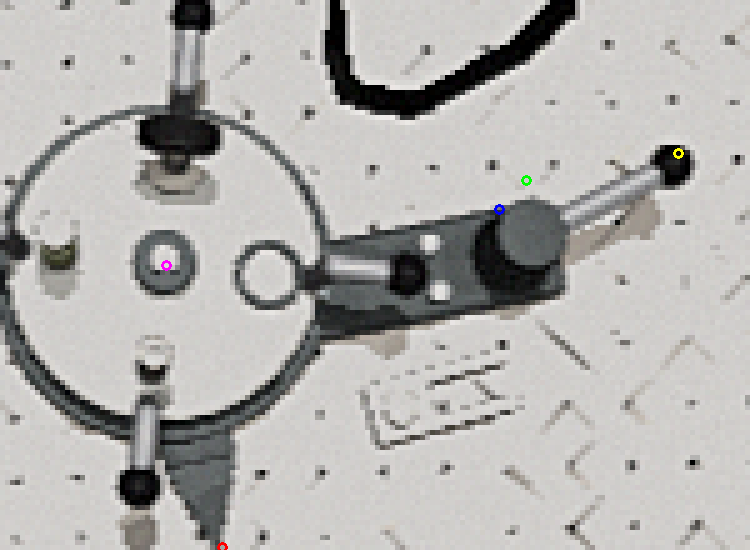

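```bash
cat >> h.py <<'E'
C=np.array([.5256,-.1867])
from scipy.spatial.transform import Rotation as R
def u(a): a=np.radians(a); return np.array([np.cos(a),np.sin(a)])
def rel(P,ydeg):
    "P world xyz, wanted direction of tool y (deg)"
    s=manip.sense(); M=R.from_quat(s['tool_rot']).as_matrix()
    cur=np.degrees(np.arctan2(M[1,1],M[0,1])); r=-np.radians((ydeg-cur+180)%360-180)
    return (M.T@(np.array(P)-s['tcp_pos'])*100).round(2).tolist(), round(float(r),3)
def fin(phi,n,rad=.088,z=.069): return [*(C+rad*u(phi)+n*u(phi+90)),z]
E
python3 - <<'E'
from h import *
print(rel(fin(-98.2,.04,z=.25),-98.2),rel(fin(-98.2,.04),-98.2))
E
```

```text
([43.62, -18.5, -0.0], 0.464) ([43.61, -18.47, 18.1], 0.464)
```

```bash
python3 -m creep '{"claw":[0,0,0,0,0,0,0,0,0,0,0,0],"dp":[[4,-1.7,0],[8,-3.4,0],[12,-5.1,0],[16,-6.8,0],[20,-8.5,0],[24,-10.2,0],[28,-11.9,0],[32,-13.6,0],[36,-15.3,0],[40,-17,0],[43.6,-18.5,0],[43.6,-18.5,0]],"roll":[0.04,0.08,0.12,0.16,0.2,0.24,0.28,0.32,0.36,0.4,0.464,0.464]}' 20; python3 - <<'E'
from h import *
print(rel(fin(-98.2,.04),-98.2)); d=imaging.snapshot('top'); crop(d,'pics/t1.png',230,430,110,250,4)
E
```

```text
t: 1.35
tcp_pos: [0.5556, -0.2763, 0.25]
tool_rot: [0.998, -0.069, 0.001, -0.001]
force: [-0.4, -1.8, -0.1]
finger_gap: -0.001
([-0.27, 0.39, 18.1], 0.005)
```

View pics/t1.png

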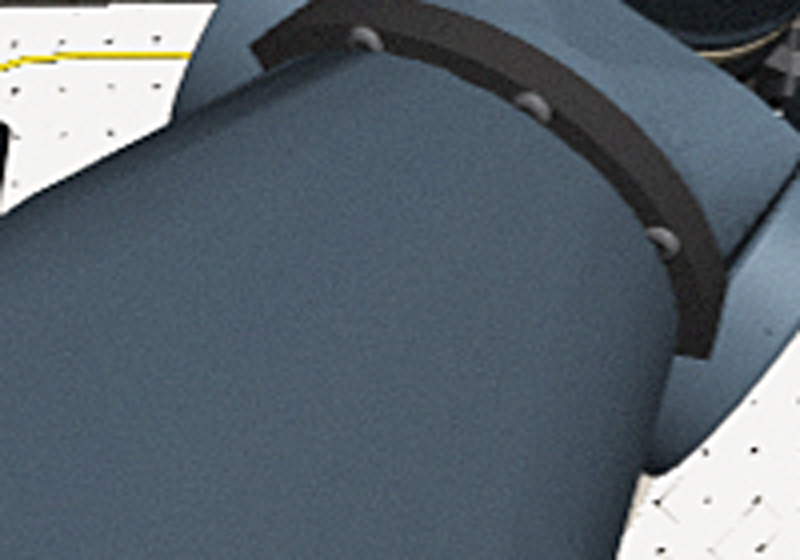

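```bash
python3 -m creep '{"claw":[0,0],"dp":[[0,0,0],[0,0,0]],"roll":[0,0]}'; python3 - <<'E'
from h import *
print(rel(fin(-98.2,.04),-98.2)); d=imaging.snapshot('side'); crop(d,'pics/s1.png',180,360,150,290,4)
d=imaging.snapshot('wrist'); crop(d,'pics/w1.png',0,560,0,420,1)
E
```

```text
t: 1.6
tcp_pos: [0.5515, -0.2809, 0.2501]
tool_rot: [0.997, -0.072, -0.0, -0.0]
force: [0.3, -0.2, -0.4]
finger_gap: -0.002
([0.11, -0.16, 18.11], -0.001)
```

View pics/w1.png

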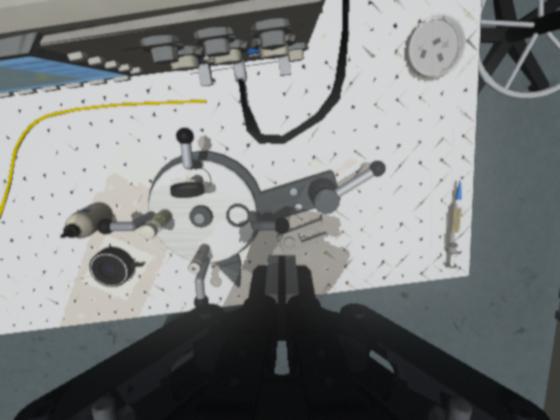

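View pics/s1.png

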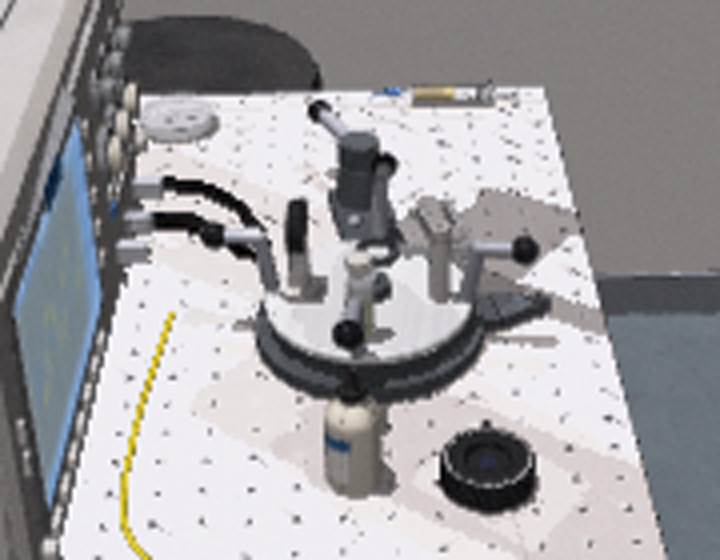

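```bash
python3 -m creep '{"claw":[0,0,0,0,0,0,0],"dp":[[0,0,3],[0,0,7],[0,0,11],[0,0,14],[0,0,16.5],[0.1,-0.1,18.1],[0.1,-0.1,18.1]],"roll":[0,0,0,0,0,0,0]}'; python3 - <<'E'
from h import *
s=manip.sense();print(s['force'])
for ph in range(-98,-190,-10): print(ph,rel(fin(ph,.0195),ph))
d=imaging.snapshot('side'); crop(d,'pics/s2.png',180,360,150,290,4)
E
```

```text
t: 2.4
tcp_pos: [0.5521, -0.2789, 0.0672]
tool_rot: [0.997, -0.072, -0.002, -0.001]
force: [-0.8, -0.4, 0.2]
finger_gap: -0.004
[-0.76087019 -0.43628353  0.20508847]
-98 ([-1.96, 0.04, -0.17], -0.005)
-108 ([-3.52, 0.26, -0.17], 0.17)
-118 ([-5.09, 0.19, -0.16], 0.344)
-128 ([-6.62, -0.14, -0.16], 0.519)
-138 ([-8.08, -0.73, -0.15], 0.693)
-148 ([-9.41, -1.57, -0.14], 0.868)
-158 ([-10.57, -2.63, -0.13], 1.043)
-168 ([-11.53, -3.87, -0.13], 1.217)
-178 ([-12.26, -5.26, -0.12], 1.392)
-188 ([-12.74, -6.76, -0.12], 1.566)
```

View pics/s2.png

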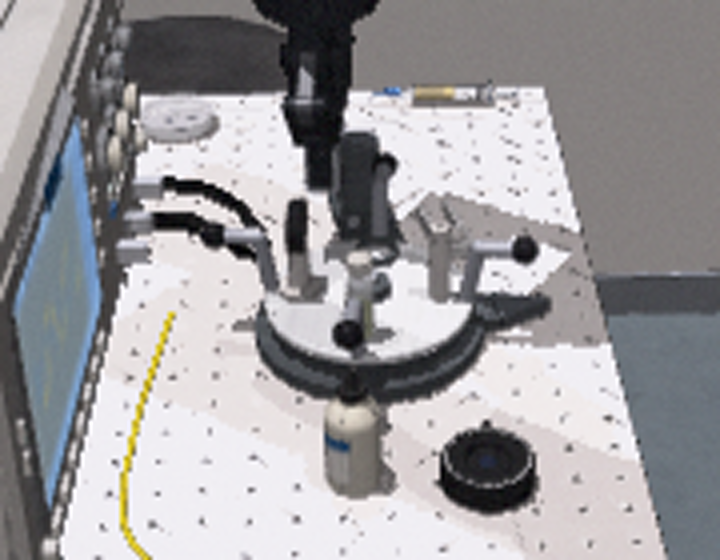

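```bash
python3 -m creep '{"claw":[0,0,0,0,0,0,0,0,0,0,0,0],"dp":[[-0.8,0,0],[-1.5,0,0],[-2,0,0],[-2.7,0.15,0],[-3.5,0.26,0],[-4.3,0.23,0],[-5.1,0.19,0],[-5.9,0.05,0],[-6.6,-0.14,0],[-7.3,-0.4,0],[-8.1,-0.73,0],[-8.1,-0.73,0]],"roll":[0,0,0,0.08,0.17,0.255,0.344,0.43,0.519,0.6,0.693,0.693]}'; python3 - <<'E'
from h import *
s=manip.sense();print(s['force'])
for ph in range(-138,-200,-10): print(ph,rel(fin(ph,.0195),ph))
d=imaging.snapshot('side'); crop(d,'pics/s3.png',180,360,150,290,4)
E
```

```text
t: 3.65
tcp_pos: [0.4741, -0.2606, 0.0703]
tool_rot: [0.914, -0.406, 0.001, 0.0]
force: [0.8, 0.1, -0.2]
finger_gap: 0.0
[ 0.78331752  0.08574997 -0.24670636]
-138 ([-0.1, 0.03, 0.13], 0.001)
-148 ([-1.66, 0.23, 0.13], 0.176)
-158 ([-3.23, 0.16, 0.13], 0.35)
-168 ([-4.76, -0.19, 0.13], 0.525)
-178 ([-6.21, -0.79, 0.12], 0.7)
-188 ([-7.54, -1.63, 0.12], 0.874)
-198 ([-8.69, -2.7, 0.12], 1.049)
```

View pics/s3.png

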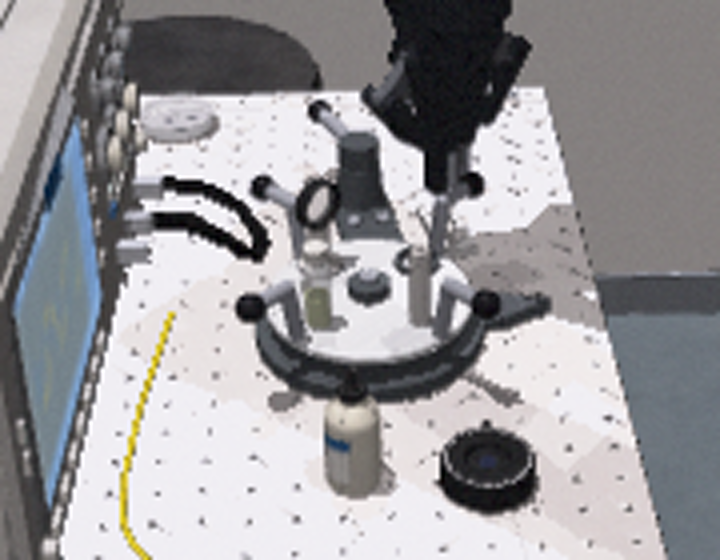

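```bash
python3 -m creep '{"claw":[0,0,0,0,0,0,0,0,0,0,0,0],"dp":[[-0.8,0.15,0],[-1.6,0.23,0],[-2.4,0.22,0],[-3.2,0.16,0],[-4,0,0],[-4.75,-0.2,0],[-5.5,-0.47,0],[-6.2,-0.8,0],[-6.9,-1.2,0],[-7.5,-1.6,0],[-7.5,-1.6,0],[-6.5,-1.9,0]],"roll":[0.09,0.176,0.26,0.35,0.44,0.525,0.61,0.7,0.787,0.874,0.874,0.874]}'; python3 -m creep '{"claw":[0,0,0,0,0,0],"dp":[[0.5,0,-1],[0.5,0,-4],[0.5,0,-8],[0.5,0,-12],[0.5,0,-16],[0.5,0,-18]],"roll":[0,0,0,0,0,0]}'; python3 - <<'E'
from h import *
s=manip.sense();print(s['force'],s['q'])
d=imaging.snapshot('wrist'); crop(d,'pics/w4.png',0,560,0,420,1)
d=imaging.snapshot('side'); crop(d,'pics/s4.png',180,360,150,290,4)
print(rel(fin(-98.2,.045,z=.25),-98.2))
E
```

```text
t: 4.9
tcp_pos: [0.4441, -0.1984, 0.0694]
tool_rot: [-0.657, 0.754, 0.001, -0.0]
force: [0.5, -0.3, 0.4]
finger_gap: -0.002
t: 5.5
tcp_pos: [0.4458, -0.2059, 0.2537]
tool_rot: [-0.657, 0.754, -0.004, 0.001]
force: [0.2, 1.0, -0.0]
finger_gap: -0.0
[ 0.20183154  0.98363019 -0.01534912] [-6.60793104e-01  3.40866842e-01  1.76158363e+00  1.49125124e-04
  1.03197670e+00  2.61903980e+00]
([5.79, -12.04, 0.48], -1.566)
```

View pics/w4.png

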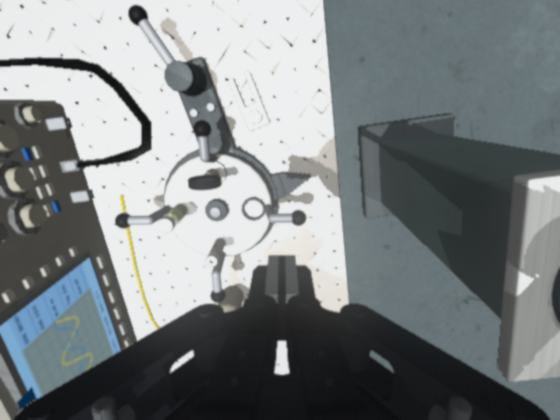

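View pics/s4.png

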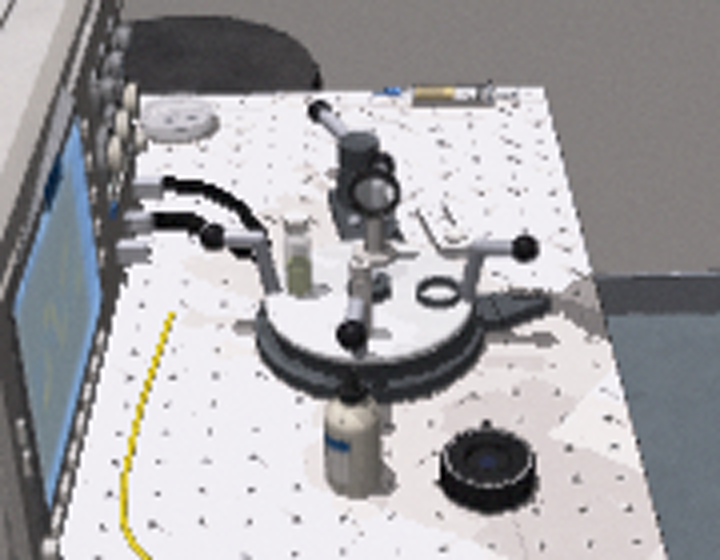

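```bash
python3 - <<'E'
from h import *
d=imaging.snapshot('wrist')
B=[atz(d,a,b,.066) for a,b in[(202,128),(122,221),(217,296),(299,218)]]
Cm=np.mean(B,0); print(Cm)
for b in B: print(b.round(4),np.degrees(np.arctan2(b[1]-Cm[1],b[0]-Cm[0])))
t=atz(d,311,182,.010);print('tip',t,np.degrees(np.arctan2(t[1]-Cm[1],t[0]-Cm[0])))
h=atz(d,179,77,.058);l=atz(d,138,14,.05);print('hub',h,l,np.degrees(np.arctan2(*(l-h)[1::-1])))
crop(d,'pics/w4c.png',100,330,0,310,2.5)
E
```

```text
[ 0.52795175 -0.18360955  0.066     ]
[ 0.5164 -0.2767  0.066 ] -97.1023315585017
[ 0.6213 -0.1944  0.066 ] -6.624572897847059
[ 0.5395 -0.0908  0.066 ] 82.92508810185947
[ 0.4347 -0.1725  0.066 ] 173.2087375492526
tip [ 0.41490062 -0.19583718  0.01      ] -173.8268773598271
hub [ 0.52997478 -0.3253076   0.058     ] [ 0.55701621 -0.3838019   0.05      ] -65.18929545327626
```

```bash
python3 -m creep '{"claw":[0,0,0,0,0,0,0,0,0,0,0,0],"dp":[[0.5,-1,0],[1,-2,0],[1.5,-3,0],[2,-4,0],[2.5,-5,0],[3,-6,0],[3.5,-7,0],[4,-8,0],[4.5,-9,0],[5,-10,0],[5.5,-11,0],[5.8,-12,0]],"roll":[-0.14,-0.28,-0.42,-0.56,-0.7,-0.84,-0.98,-1.12,-1.26,-1.4,-1.5,-1.56]}'; python3 -m creep '{"claw":[0,0],"dp":[[0,0,0],[0,0,0]],"roll":[0,0]}'; python3 - <<'E'
from h import *
d=imaging.snapshot('wrist'); crop(d,'pics/w5.png',0,560,0,420,1)
print(rel(fin(-98.2,.042),-98.2))
E
```

```text
t: 6.85
tcp_pos: [0.5546, -0.2787, 0.2473]
tool_rot: [0.997, -0.073, -0.002, -0.001]
force: [0.9, -0.5, -0.2]
finger_gap: -0.004
t: 7.05
tcp_pos: [0.5543, -0.2781, 0.2478]
tool_rot: [0.997, -0.076, -0.001, -0.001]
force: [-0.8, 0.4, -0.2]
finger_gap: -0.001
([0.12, 0.19, 17.91], -0.008)
```

View pics/w4c.png

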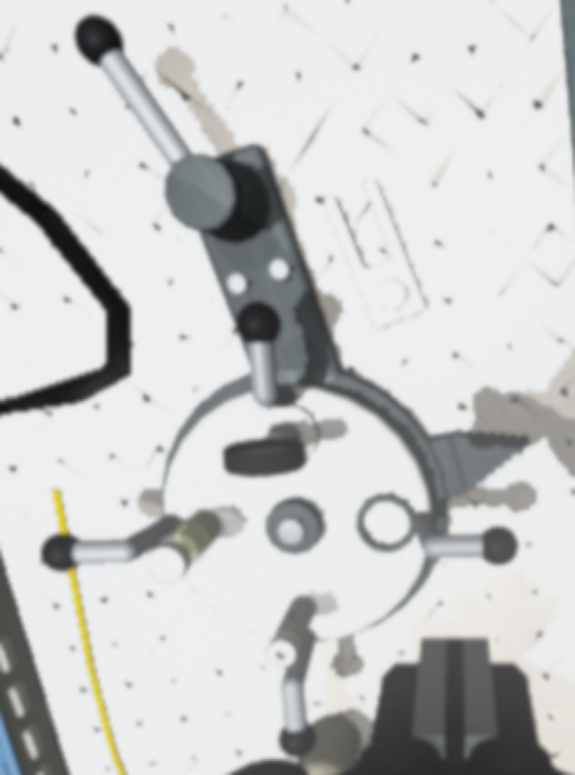

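View pics/w5.png

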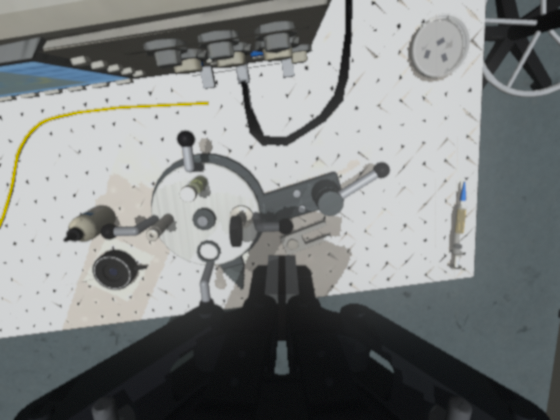

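```bash
python3 -m creep '{"claw":[0,0,0,0,0,0,0],"dp":[[0,0,3],[0,0.1,7],[0.1,0.2,11],[0.1,0.2,14],[0.1,0.2,16.5],[0.1,0.2,17.9],[0.1,0.2,17.9]],"roll":[0,0,0,0,0,0,0]}'; python3 -m creep '{"claw":[0,0,0,0,0,0,0,0,0,0,0,0],"dp":[[-0.8,0,0],[-1.5,0,0],[-2.2,0,0],[-2.9,0.1,0],[-3.7,0.2,0],[-4.5,0.2,0],[-5.3,0.15,0],[-6.1,0,0],[-6.8,-0.2,0],[-7.5,-0.45,0],[-8.3,-0.75,0],[-8.3,-0.75,0]],"roll":[0,0,0,0.08,0.17,0.255,0.344,0.43,0.519,0.6,0.693,0.693]}';python3 - <<'E'
from h import *
s=manip.sense();print(s['force'])
for ph in (-138,-143,-148,-153,-158,-163,-168): print(ph,rel(fin(ph,.0195),ph))
d=imaging.snapshot('side'); crop(d,'pics/s6.png',180,360,150,290,4)
E
```

```text
t: 7.8
tcp_pos: [0.5543, -0.2796, 0.0683]
tool_rot: [0.997, -0.075, -0.002, -0.001]
force: [-0.0, 0.6, 0.1]
finger_gap: 0.001
t: 9.0
tcp_pos: [0.4745, -0.2612, 0.0716]
tool_rot: [0.912, -0.409, 0.001, 0.0]
force: [-0.5, -0.5, 0.4]
finger_gap: -0.006
[-0.45042702 -0.50051224  0.44764776]
-138 ([-0.16, 0.02, 0.26], -0.006)
-143 ([-0.94, 0.16, 0.26], 0.081)
-148 ([-1.72, 0.23, 0.26], 0.169)
-153 ([-2.51, 0.24, 0.25], 0.256)
-158 ([-3.29, 0.17, 0.25], 0.343)
-163 ([-4.07, 0.04, 0.25], 0.431)
-168 ([-4.83, -0.16, 0.25], 0.518)
```

View pics/s6.png

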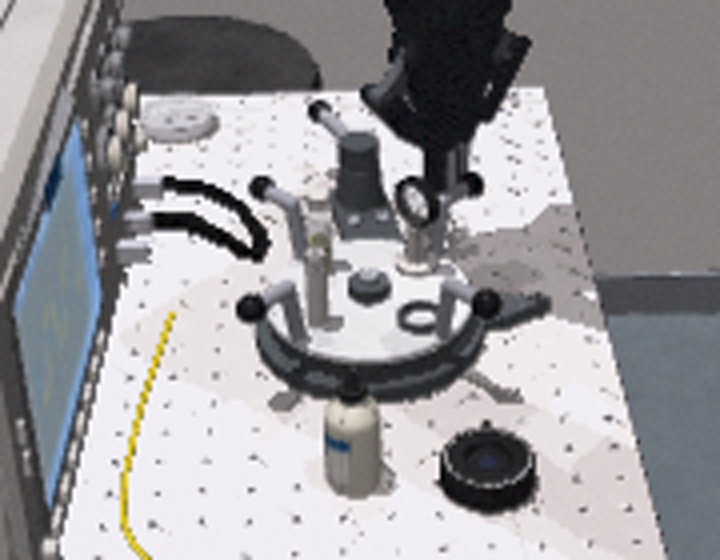

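```bash
python3 -m creep '{"claw":[0,0,0,0,0,0,0,0,0,0,0],"dp":[[-0.8,0.14,0],[-1.5,0.22,0],[-2.3,0.24,0],[-3,0.2,0],[-3.7,0.1,0],[-4.2,0,0],[-4.5,-0.08,0],[-4.5,-0.08,0],[-3.5,-0.3,0],[-2.5,-0.5,0],[-2.5,-0.5,0]],"roll":[0.08,0.16,0.24,0.32,0.39,0.45,0.485,0.485,0.485,0.485,0.485]}';  python3 -m creep '{"claw":[0,0,0,0,0,0,0,0],"dp":[[0,0,-1],[0,0,-4],[0,0,-8],[0,0,-12],[0,0,-16],[0,0,-18],[0,0,-18],[0,0,-18]],"roll":[0,0,0,0,0,0,0,0]}';python3 - <<'E'
from h import *
d=imaging.snapshot('wrist'); np.savez('w7.npz',**d); cv2.imwrite('pics/w7.png',d['image'][:,:,::-1])
d=imaging.snapshot('side'); np.savez('s7.npz',**d);crop(d,'pics/s7.png',180,360,150,290,4)
E
```

```text
t: 10.15
tcp_pos: [0.4644, -0.2407, 0.0705]
tool_rot: [0.788, -0.616, 0.002, -0.0]
force: [1.1, -0.8, 1.0]
finger_gap: 0.0
t: 10.95
tcp_pos: [0.4614, -0.2382, 0.2505]
tool_rot: [0.788, -0.616, -0.0, -0.0]
force: [0.2, -0.5, -0.4]
finger_gap: -0.0
```

View pics/w7.png

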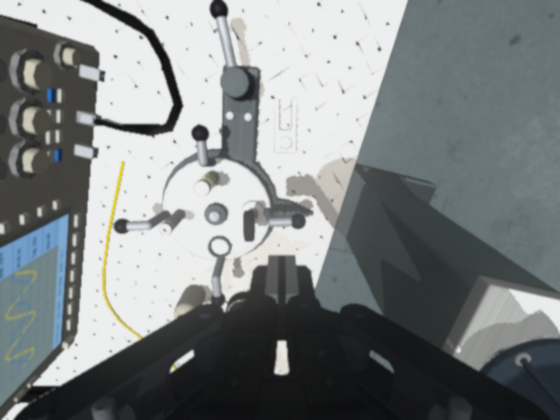

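View pics/s7.png

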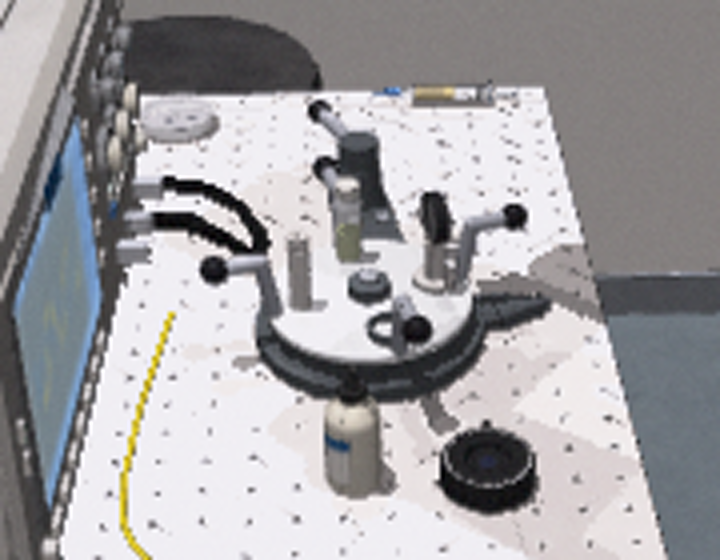

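```bash
python3 - <<'E'
from h import *
d=dict(np.load('w7.npz')); crop(d,'pics/w7c.png',190,340,120,260,5)
E
```

```text
(no output)
```

View pics/w7c.png

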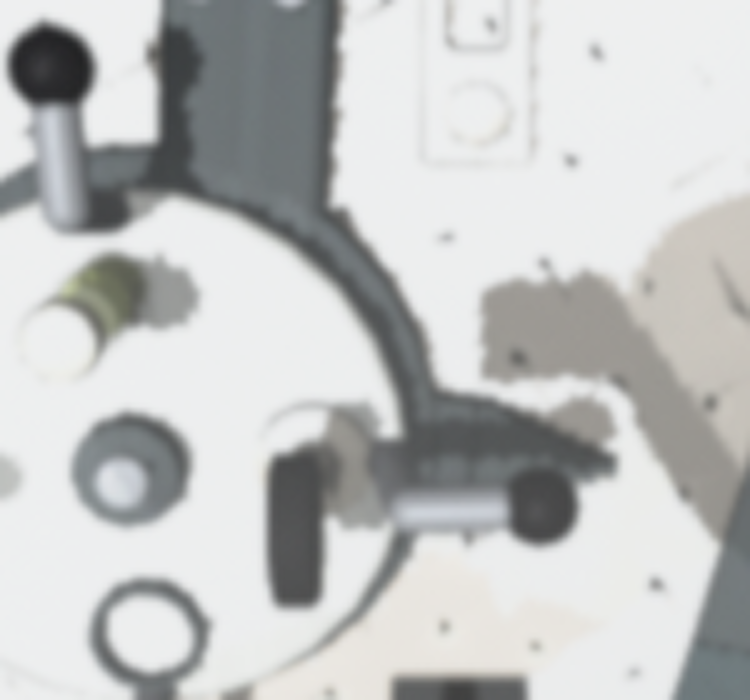

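```bash
python3 - <<'E'
from h import *
d=dict(np.load('w7.npz')); p=lambda a,b:(190+a/5-.4,120+b/5-.4)
L=atz(d,*p(541,506),.066);V=atz(d,*p(51,65),.066);Po=atz(d,121,226,.066)
# centre: L opposite Po
Cm=(L+Po)/2; ctr=atz(d,*p(122,480),.044); T=atz(d,*p(616,464),.010)
print(L,V,Po,Cm,ctr,T)
dg=lambda a:np.degrees(np.arctan2(a[1],a[0]))
print('lens',dg(L-Po),'vial',dg(V-Cm),'tip',dg(T-Cm),np.hypot(*(T-Cm)[:2]),np.hypot(*(L-Cm)[:2]))
s=dict(np.load('s7.npz'))
im=cv2.resize(s['image'][150:290,180:360,::-1],None,fx=4,fy=4,interpolation=cv2.INTER_CUBIC)
for a,c in[(-170,(0,0,255)),(-166,(0,255,0))]:
  for r,z in[(.092,.066)]:
    uu,v=proj(s,[*(C+r*u(a)),z]); cv2.circle(im,(int((uu-180+.5)*4),int((v-150+.5)*4)),4,c,1);print(a,uu,v)
uu,v=proj(s,[*(C+.114*u(-170)),.010]);cv2.circle(im,(int((uu-180+.5)*4),int((v-150+.5)*4)),4,(255,0,255),1)
cv2.imwrite('pics/s7o.png',im[100:400,250:650])
E
```

```text
[ 0.43724277 -0.20868239  0.066     ] [ 0.55146587 -0.27312936  0.066     ] [ 0.61647629 -0.15817965  0.066     ] [ 0.52685953 -0.18343102  0.066     ] [ 0.52642756 -0.18450994  0.044     ] [ 0.41423494 -0.20430221  0.01      ]
lens -164.26372440480893 vial -74.65980491103386 tip -169.5012526735323 0.11454215647720103 0.093106364540911
-170 309.0851067174284 205.42488640175273
-166 308.2592159486716 204.06564618711602
```

View pics/s7o.png

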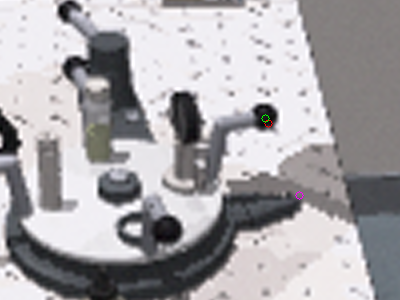

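```bash
python3 -m creep '{"claw":[0,0,0,0,0,0,0],"dp":[[0,0,3],[0,0,7],[0,0,11],[0,0,14],[0,0,16.5],[0,0,18],[0,0,18]],"roll":[0,0,0,0,0,0,0]}'; python3 - <<'E'
from h import *
for ph,n in ((-166,.025),(-166,.0195),(-169,.0195),(-171.2,.0195)): print(ph,rel(fin(ph,n),ph))
E
```

```text
t: 11.75
tcp_pos: [0.4597, -0.237, 0.0668]
tool_rot: [0.787, -0.616, -0.004, -0.0]
force: [-0.6, 0.8, 0.1]
finger_gap: -0.008
-166 ([-0.78, 1.19, -0.21], -0.002)
-166 ([-1.33, 1.19, -0.2], -0.002)
-169 ([-1.8, 1.28, -0.2], 0.05)
-171.2 ([-2.14, 1.33, -0.2], 0.089)
```

```bash
python3 -m creep '{"claw":[0,0,0,0,0,0,0,0,0,0],"dp":[[0,0.6,0],[-0.3,1.2,0],[-0.8,1.2,0],[-1.1,1.2,0],[-1.4,1.2,0],[-1.6,1.23,0],[-1.8,1.27,0],[-2,1.3,0],[-2.1,1.3,0],[-2.1,1.3,0]],"roll":[0,0,0,0,0,0.03,0.05,0.07,0.089,0.089]}'; python3 -m creep '{"claw":[0,0,0,0],"dp":[[0.7,0,0],[1.4,0,0],[2,0,0],[2,0,0]],"roll":[0,0,0,0]}';python3 -m creep '{"claw":[0,0,0,0,0,0,0,0],"dp":[[0,0,-1],[0,0,-4],[0,0,-8],[0,0,-12],[0,0,-16],[0,0,-18],[0,0,-18],[0,0,-18]],"roll":[0,0,0,0,0,0,0,0]}';python3 - <<'E'
from h import *
d=imaging.snapshot('wrist'); np.savez('w8.npz',**d); cv2.imwrite('pics/w8.png',d['image'][:,:,::-1]);crop(d,'pics/w8c.png',100,340,110,310,3.3)
d=imaging.snapshot('side'); np.savez('s8.npz',**d);crop(d,'pics/s8.png',180,360,150,290,4)
E
```

```text
t: 12.75
tcp_pos: [0.4445, -0.2216, 0.0705]
tool_rot: [0.759, -0.651, 0.0, -0.0]
force: [-0.3, -1.4, -0.1]
finger_gap: -0.002
t: 13.15
tcp_pos: [0.4479, -0.2426, 0.0702]
tool_rot: [0.759, -0.651, 0.001, -0.0]
force: [0.7, -0.4, -0.2]
finger_gap: 0.001
t: 13.95
tcp_pos: [0.447, -0.2407, 0.2506]
tool_rot: [0.759, -0.651, 0.0, -0.0]
force: [0.4, -0.1, 0.4]
finger_gap: 0.004
```

View pics/w8c.png

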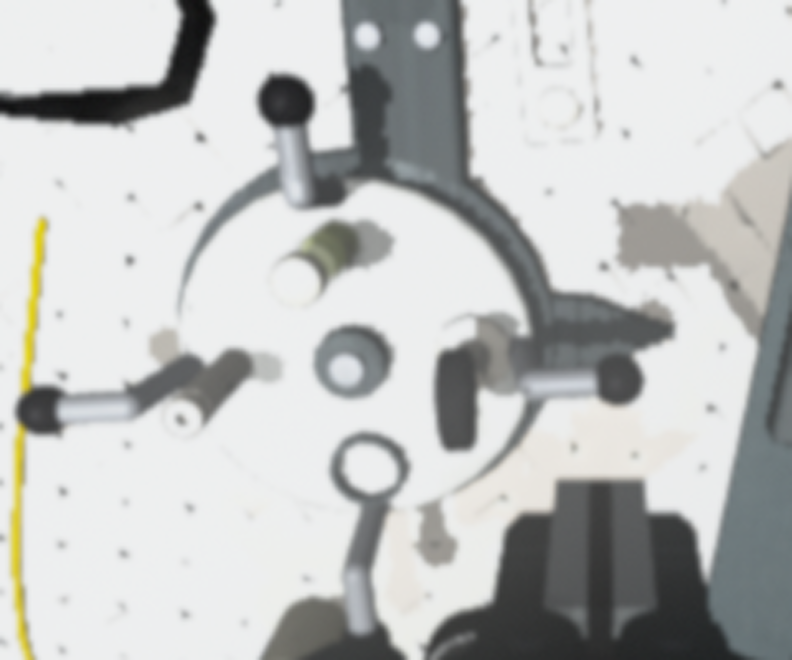

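View pics/s8.png

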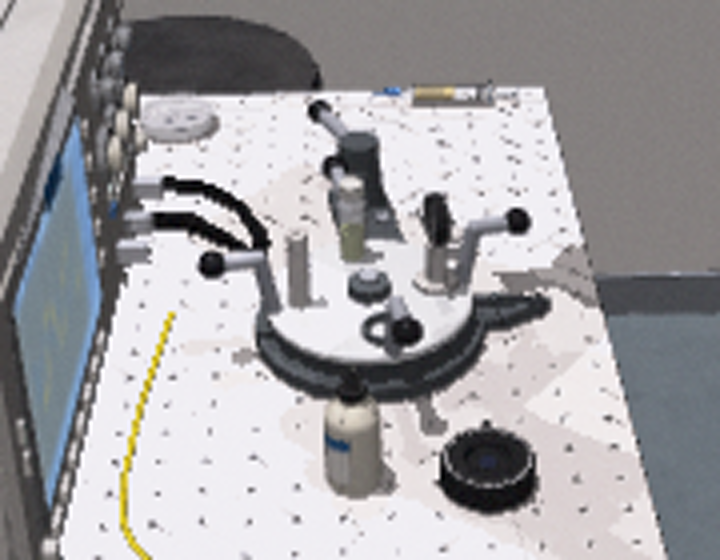

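```bash
cat > m.py <<'E'
from h import *
dg=lambda a:np.degrees(np.arctan2(a[1],a[0]))
def meas(d,p,l,po,v,t):
    L,Po,V=[atz(d,*p(*x),.066) for x in(l,po,v)]; T=atz(d,*p(*t),.010); Cm=(L+Po)/2
    print(Cm,'lens',dg(L-Po),'vial-90',dg(V-Cm)-90,'tip',dg(T-Cm),np.hypot(*(T-Cm)[:2]),np.hypot(*(L-Cm)[:2]))
E
python3 - <<'E'
from m import *
d=dict(np.load('w8.npz')); meas(d,lambda a,b:(100+(a+.5)/3.3-.5,110+(b+.5)/3.3-.5),(619,379),(40,411),(286,100),(674,329))
E
```

```text
[ 0.52706312 -0.18347384  0.066     ] lens -167.77078627711813 vial-90 -168.2775826842023 tip -169.24663045728298 0.11459417139177436 0.09338195423942933
```

```bash
python3 -m creep '{"claw":[0,0,0,0,0,0,0],"dp":[[0,0,3],[0,0,7],[0,0,11],[0,0,14],[0,0,16.5],[0,0,18],[0,0,18]],"roll":[0,0,0,0,0,0,0]}'; python3 -m creep '{"claw":[0,0,0,0,0,0,0,0],"dp":[[-0.6,0,0],[-1.2,0,0],[-1.7,0,0],[-1.9,0,0],[-2.05,0,0],[-2.15,0,0],[-2.25,0,0],[-2.25,0,0]],"roll":[0,0,0,0,0,0,0,0]}'; python3 -m creep '{"claw":[0,0,0,0],"dp":[[0.7,0,0],[1.4,0,0],[2,0,0],[2,0,0]],"roll":[0,0,0,0]}';python3 -m creep '{"claw":[0,0,0,0,0,0,0,0],"dp":[[0,0,-1],[0,0,-4],[0,0,-8],[0,0,-12],[0,0,-16],[0,0,-18],[0,0,-18],[0,0,-18]],"roll":[0,0,0,0,0,0,0,0]}';python3 - <<'E'
from h import *
d=imaging.snapshot('wrist'); np.savez('w9.npz',**d); crop(d,'pics/w9c.png',100,340,110,310,3.3)
P=np.array([.50,-.50,.25]); print(rel(P,-80.1), manip.sense()['q'])
E
```

```text
t: 14.75
tcp_pos: [0.4452, -0.2395, 0.0669]
tool_rot: [0.759, -0.651, -0.004, -0.0]
force: [0.6, 0.6, -0.2]
finger_gap: 0.003
t: 15.55
tcp_pos: [0.4444, -0.2195, 0.0706]
tool_rot: [0.759, -0.651, 0.001, -0.0]
force: [0.2, -0.3, 1.3]
finger_gap: 0.001
t: 15.95
tcp_pos: [0.4474, -0.2401, 0.0702]
tool_rot: [0.759, -0.651, 0.0, -0.0]
force: [-0.7, -0.2, -0.3]
finger_gap: -0.002
t: 16.75
tcp_pos: [0.4466, -0.2383, 0.2506]
tool_rot: [0.759, -0.651, 0.0, -0.0]
force: [-0.9, -0.6, 0.2]
finger_gap: 0.002
([26.72, -1.31, -0.08], -1.59) [-7.11338033e-01  3.69392245e-01  1.72687813e+00  2.33984623e-05
  1.04738386e+00  2.27650022e+00]
```

View pics/w9c.png

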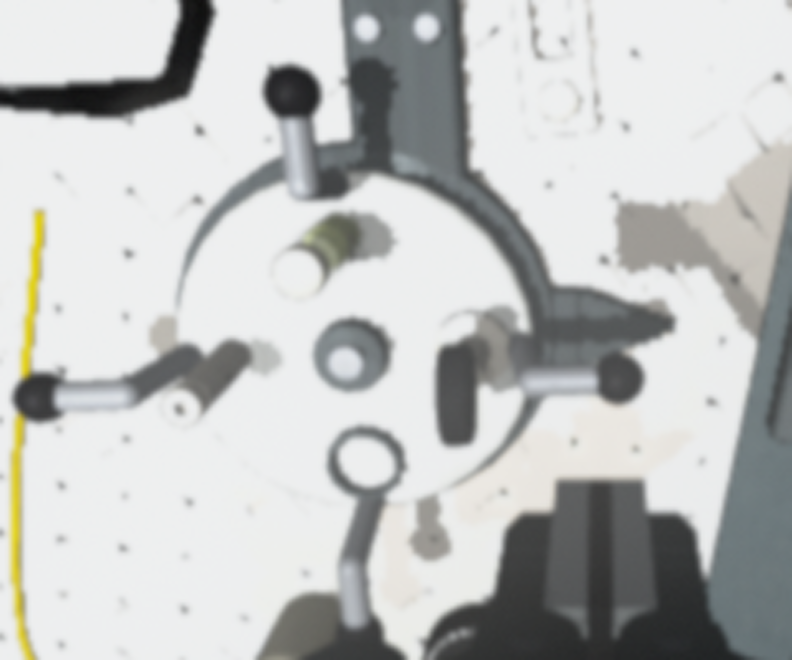

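```bash
python3 -m creep '{"claw":[0,0,0,0,0,0,0,0,0,0,0,0],"dp":[[2,0,0],[4,0,0],[7,0,0],[10,-0.2,0],[13,-0.4,0],[16,-0.6,0],[19,-0.8,0],[22,-1,0],[24,-1.2,0],[26,-1.3,0],[26.7,-1.3,0],[26.7,-1.3,0]],"roll":[-0.13,-0.26,-0.4,-0.54,-0.68,-0.82,-0.96,-1.1,-1.24,-1.38,-1.5,-1.59]}'; python3 - <<'E'
from m import *
d=dict(np.load('w9.npz')); meas(d,lambda a,b:(100+(a+.5)/3.3-.5,110+(b+.5)/3.3-.5),(619,378),(38,397),(291,92),(674,323))
d=imaging.snapshot('top'); np.savez('t9.npz',**d); crop(d,'pics/t9.png',230,430,110,250,4)
d=imaging.snapshot('side'); np.savez('s9.npz',**d); crop(d,'pics/s9.png',180,360,150,290,4)
E
```

```text
t: 18.0
tcp_pos: [0.4999, -0.5013, 0.2469]
tool_rot: [0.996, 0.088, -0.001, -0.002]
force: [-1.0, 1.0, -0.2]
finger_gap: 0.003
[ 0.5269783  -0.18357034  0.066     ] lens -169.15216668916293 vial-90 -169.24999015968416 tip -169.37582437922543 0.11444472963024556 0.09318350102872651
```

View pics/t9.png

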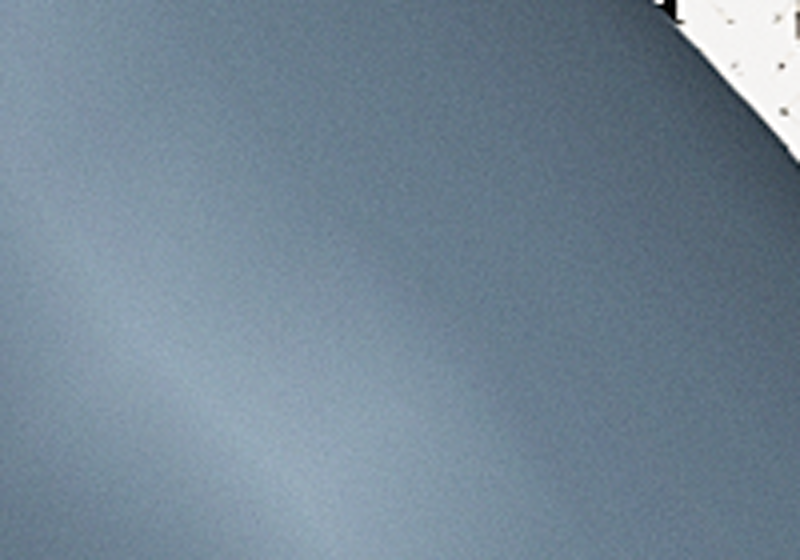

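```bash
python3 -m creep '{"claw":[0,0,0,0,0,0,0,0,0],"dp":[[-3,0,0],[-7,0,0],[-11,0.5,0],[-15,1,0],[-19,1.5,0],[-23,2,0],[-27,2,0],[-29,2,0],[-29,2,0]],"roll":[0,0,0,0,0,0,0,0,0]}'; python3 - <<'E'
from m import *
d=imaging.snapshot('top'); np.savez('t9.npz',**d); crop(d,'pics/t10.png',230,430,110,250,4)
E
```

```text
t: 19.0
tcp_pos: [0.2155, -0.57, 0.249]
tool_rot: [0.997, 0.083, -0.001, -0.002]
force: [0.3, -0.6, 0.5]
finger_gap: -0.002
```

View pics/t10.png

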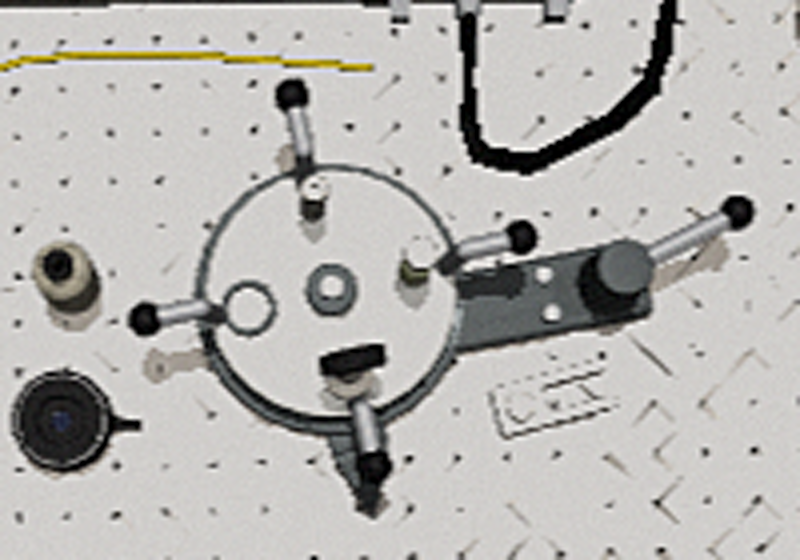

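```bash
python3 - <<'E'
from m import *
d=dict(np.load('t9.npz')); p=lambda a,b:(230+(a+.5)/4-.5,110+(b+.5)/4-.5)
meas(d,p,(373,466),(291,95),(522,236),(374,517))
B=[atz(d,*p(*x),.066) for x in((373,466),(291,95),(522,236),(145,318))]
Cm=np.mean(B,0);print(Cm,[dg(b-Cm) for b in B]); T=atz(d,*p(374,517),.010);print(dg(T-Cm),T)
E
python3 - <<'E'
from h import *
d=dict(np.load('t9.npz')); crop(d,'pics/t10z.png',300,350,190,245,12)
E
```

```text
[ 0.52608315 -0.18524872  0.066     ] lens -169.44645446438338 vial-90 -169.050637595334 tip -170.1972594472053 0.11433089367869247 0.09231230087279246
[ 0.52632894 -0.18567434  0.066     ] [np.float64(-169.7335893072588), np.float64(10.841700387699015), np.float64(-79.14956063018455), np.float64(100.6495990844914)]
-170.42807031648684 [ 0.41342152 -0.20471431  0.01      ]
```

View pics/t10z.png

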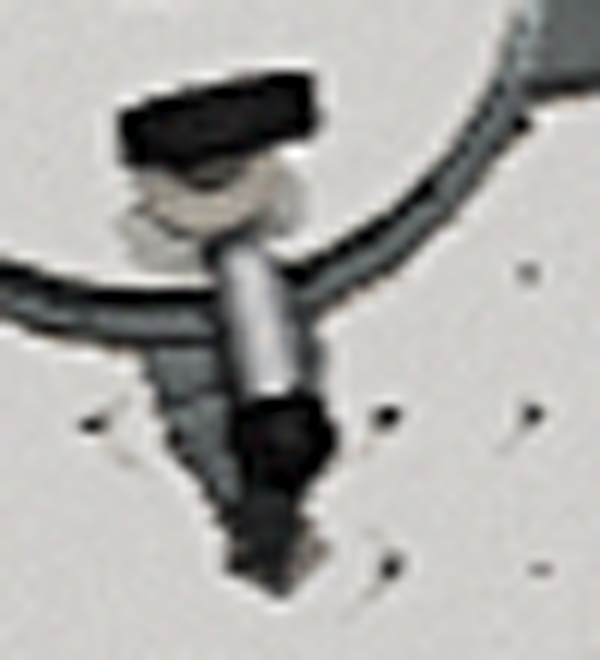

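```bash
cat >> h.py <<'E'
H=np.array([.530,-.326])
def lev(psi,n=.0195,rad=.055,z=.055): return [*(H+rad*u(psi)-n*u(psi+90)),z]
E
python3 - <<'E'
from h import *
d=imaging.snapshot('wrist'); s=manip.sense(); M=R.from_quat(s['tool_rot']).as_matrix()
print('cam in tool',M.T@(-d['R'].T@d['t']-s['tcp_pos']))
print(rel(lev(-66.5,.045,z=.25),-66.5),s['q'])
E
```

```text
cam in tool [ 0.07952333  0.0002654  -0.12465059]
([31.78, -12.31, -0.02], -0.24) [-1.38803688e+00  5.08931824e-01  1.47129191e+00  7.15883212e-04
  1.16349174e+00  1.19895043e-02]
```

```bash
python3 -m creep '{"claw":[0,0,0,0,0,0,0,0,0,0,0,0],"dp":[[3,-1.2,0],[7,-2.7,0],[11,-4.3,0],[15,-5.8,0],[19,-7.4,0],[23,-8.9,0],[27,-10.5,0],[30,-11.6,0],[31.8,-12.3,0],[31.8,-12.3,0],[31.8,-12.3,0],[31.8,-12.3,0]],"roll":[-0.03,-0.06,-0.1,-0.13,-0.16,-0.2,-0.24,-0.24,-0.24,-0.24,-0.24,-0.24]}'; python3 - <<'E'
from h import *
d=imaging.snapshot('wrist'); crop(d,'pics/w11.png',0,560,0,420,1);np.savez('w11.npz',**d)
print(rel(lev(-66.5,.045),-66.5))
E
```

```text
t: 20.3
tcp_pos: [0.51, -0.3944, 0.25]
tool_rot: [0.979, 0.205, -0.0, -0.0]
force: [0.1, -0.4, 0.0]
finger_gap: 0.003
([0.1, 0.01, 19.51], 0.002)
```

View pics/w11.png

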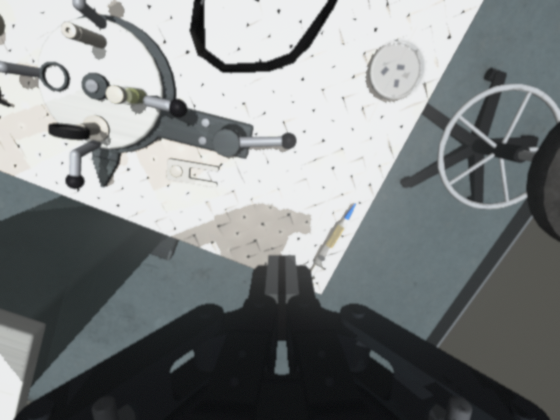

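```bash
python3 -m creep '{"claw":[0,0,0,0,0,0,0,0],"dp":[[0,0,3],[0,0,7],[0,0,11],[0,0,14],[0,0,16.5],[0.1,0,18.5],[0.1,0,19.5],[0.1,0,19.5]],"roll":[0,0,0,0,0,0,0,0]}'; python3 - <<'E'
from h import *
print(manip.sense()['force'])
for a in list(np.arange(-66.5,20,8)): print(a,rel(lev(a),a))
d=imaging.snapshot('side'); crop(d,'pics/s12.png',180,360,150,290,4)
E
```

```text
t: 21.15
tcp_pos: [0.5101, -0.394, 0.0539]
tool_rot: [0.979, 0.204, -0.001, -0.001]
force: [-0.7, -0.1, -0.5]
finger_gap: 0.001
[-0.68909141 -0.1348672  -0.48055937]
-66.5 ([2.58, 0.06, -0.11], 0.001)
-58.5 ([3.37, 0.28, -0.11], -0.138)
-50.5 ([4.18, 0.38, -0.11], -0.278)
-42.5 ([4.99, 0.38, -0.11], -0.418)
-34.5 ([5.79, 0.26, -0.11], -0.557)
-26.5 ([6.58, 0.03, -0.11], -0.697)
-18.5 ([7.32, -0.31, -0.11], -0.837)
-10.5 ([8.0, -0.74, -0.11], -0.976)
-2.5 ([8.62, -1.27, -0.11], -1.116)
5.5 ([9.16, -1.88, -0.11], -1.255)
13.5 ([9.62, -2.56, -0.11], -1.395)
```

View pics/s12.png

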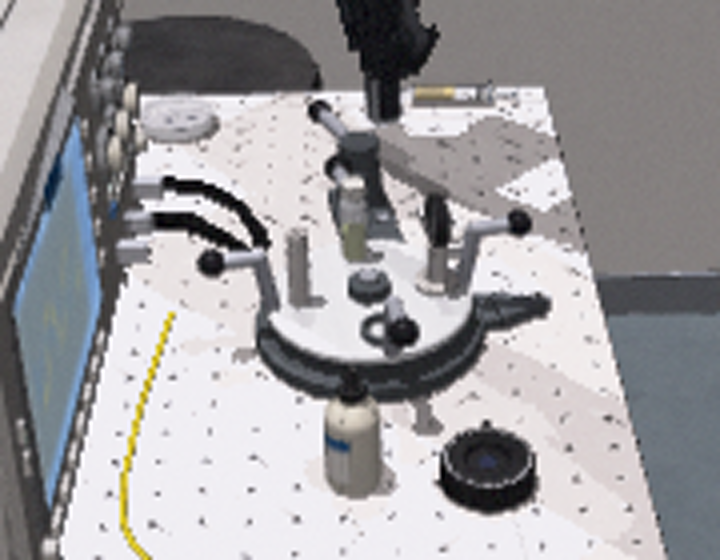

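```bash
python3 -m creep '{"claw":[0,0,0,0,0,0,0,0,0,0,0,0],"dp":[[0.7,0,0],[1.4,0,0],[2.1,0.05,0],[2.6,0.06,0],[3.4,0.28,0],[3.8,0.34,0],[4.2,0.38,0],[4.6,0.39,0],[5,0.38,0],[5.4,0.33,0],[5.8,0.26,0],[5.8,0.26,0]],"roll":[0,0,0,0,-0.138,-0.21,-0.278,-0.35,-0.418,-0.49,-0.557,-0.557]}'; python3 - <<'E'
from h import *
print(manip.sense()['force'])
for a in list(np.arange(-34.5,20,8)): print(a,rel(lev(a),a))
d=imaging.snapshot('side'); crop(d,'pics/s13.png',180,360,150,290,4)
E
```

```text
t: 22.4
tcp_pos: [0.566, -0.3728, 0.0556]
tool_rot: [0.884, 0.467, -0.0, 0.0]
force: [-0.9, -0.7, 0.2]
finger_gap: 0.0
[-0.88195926 -0.71948443  0.22700148]
-34.5 ([-0.13, -0.12, 0.06], 0.002)
-26.5 ([0.65, 0.1, 0.06], -0.138)
-18.5 ([1.46, 0.21, 0.06], -0.277)
-10.5 ([2.27, 0.2, 0.06], -0.417)
-2.5 ([3.08, 0.09, 0.06], -0.556)
5.5 ([3.86, -0.14, 0.06], -0.696)
13.5 ([4.6, -0.48, 0.06], -0.836)
```

View pics/s13.png

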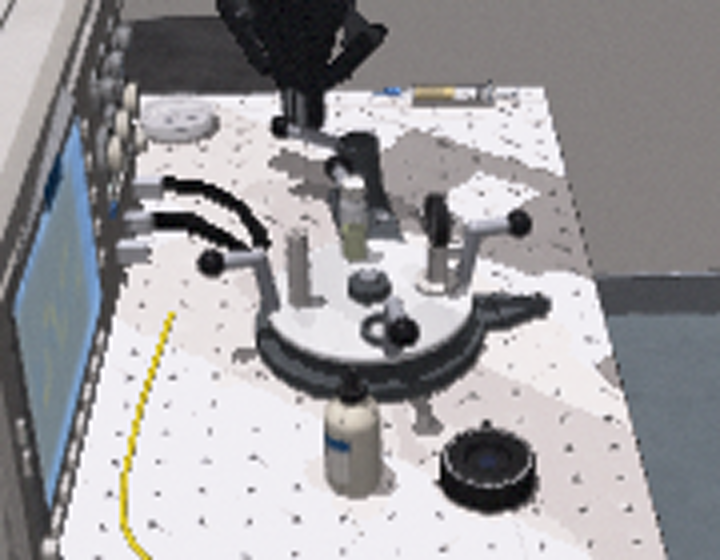

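```bash
python3 -m creep '{"claw":[0,0,0,0,0,0,0,0,0,0,0],"dp":[[0.3,0.05,0],[0.7,0.1,0],[1.1,0.2,0],[1.5,0.21,0],[1.9,0.21,0],[2.3,0.2,0],[2.7,0.15,0],[3.1,0.09,0],[3.4,0,0],[3.6,-0.05,0],[3.6,-0.05,0]],"roll":[-0.07,-0.138,-0.21,-0.277,-0.35,-0.417,-0.49,-0.556,-0.6,-0.64,-0.64]}'; python3 - <<'E'
from h import *
s=manip.sense();print(s['force'])
for a in (2.5,5.5,8,10,12,14): print(a,rel(lev(a),a))
E
```

```text
t: 23.55
tcp_pos: [0.5865, -0.3437, 0.0556]
tool_rot: [0.694, 0.72, 0.0, 0.001]
force: [0.8, -1.5, -0.2]
finger_gap: 0.002
[ 0.76757745 -1.45729899 -0.1837908 ]
2.5 ([0.06, -0.07, 0.06], -0.006)
5.5 ([0.35, 0.03, 0.06], -0.058)
8 ([0.6, 0.09, 0.06], -0.102)
10 ([0.8, 0.14, 0.06], -0.137)
12 ([1.0, 0.17, 0.06], -0.171)
14 ([1.2, 0.2, 0.06], -0.206)
```

```bash
python3 -m creep '{"claw":[0,0,0,0,0],"dp":[[0.2,0,0],[0.4,0,0],[0.55,0.05,0],[0.7,0.1,0],[0.7,0.1,0]],"roll":[-0.03,-0.06,-0.09,-0.1,-0.1]}'; python3 -m creep '{"claw":[0,0,0],"dp":[[0.1,0,0],[0.2,0,0],[0.2,0,0]],"roll":[-0.02,-0.04,-0.04]}'; python3 - <<'E'
from h import *
d=imaging.snapshot('side'); crop(d,'pics/s14.png',180,360,150,290,4)
E
```

```text
t: 24.05
tcp_pos: [0.5864, -0.3358, 0.0555]
tool_rot: [0.656, 0.755, 0.0, -0.0]
force: [0.6, -1.6, 0.7]
finger_gap: 0.002
t: 24.35
tcp_pos: [0.5865, -0.3352, 0.0555]
tool_rot: [0.641, 0.768, -0.0, 0.001]
force: [2.1, -4.5, 0.8]
finger_gap: 0.004
```

View pics/s14.png

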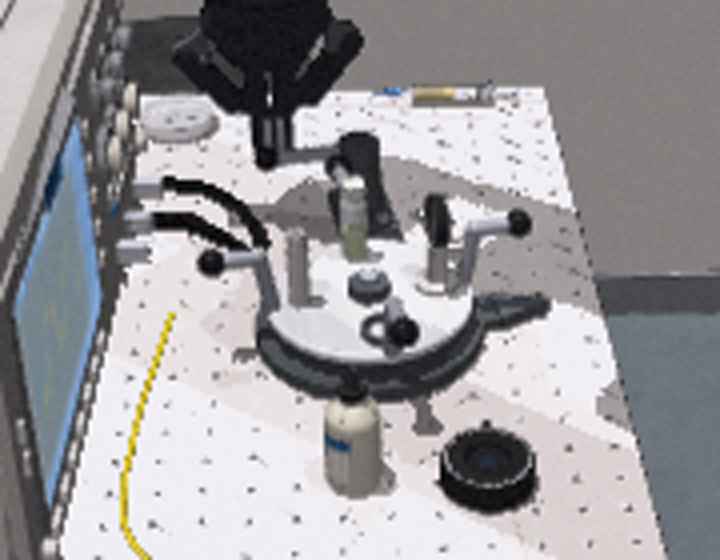

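```bash
python3 -m creep '{"claw":[0,0,0],"dp":[[0.1,0,0],[0.2,0,0],[0.2,0,0]],"roll":[0,0,0]}'; python3 -m creep '{"claw":[0,0,0],"dp":[[0.15,0,0],[0.3,0,0],[0.3,0,0]],"roll":[0,0,0]}'
```

```text
t: 24.7
tcp_pos: [0.5865, -0.3348, 0.0557]
tool_rot: [0.641, 0.768, -0.001, 0.003]
force: [2.2, -8.2, -1.3]
finger_gap: -0.001
t: 25.0
tcp_pos: [0.5866, -0.3344, 0.0559]
tool_rot: [0.641, 0.768, -0.002, 0.005]
force: [1.6, -13.3, -2.9]
finger_gap: 0.0
```

```bash
python3 -m creep '{"claw":[0,0,0,0,0],"dp":[[-0.8,0,0],[-1.6,0,0],[-2.6,0,0],[-3.5,0,0],[-3.5,0,0]],"roll":[0,0,0,0,0]}'; python3 -m creep '{"claw":[0,0,0,0,0,0,0],"dp":[[0,0,-2],[0,0,-6],[0,0,-10],[0,0,-14],[0,0,-18],[0,0,-20],[0,0,-20]],"roll":[0,0,0,0,0,0,0]}'; python3 - <<'E'
from h import *
d=imaging.snapshot('wrist'); crop(d,'pics/w15.png',0,560,0,420,1)
print(rel([.22,-.57,.25],-75),manip.sense()['q'])
E
```

```text
t: 25.5
tcp_pos: [0.5916, -0.3649, 0.0552]
tool_rot: [0.641, 0.767, -0.0, 0.0]
force: [-0.3, 0.7, -0.5]
finger_gap: 0.004
t: 26.2
tcp_pos: [0.593, -0.3644, 0.2598]
tool_rot: [0.641, 0.768, 0.0, 0.004]
force: [-0.5, -0.3, -0.6]
finger_gap: 0.003
([-13.68, -40.27, 0.64], 1.488) [-7.11488936e-01  6.17823268e-01  1.23602406e+00  2.42471315e-04
  1.28506030e+00 -8.90882257e-01]
```

View pics/w15.png

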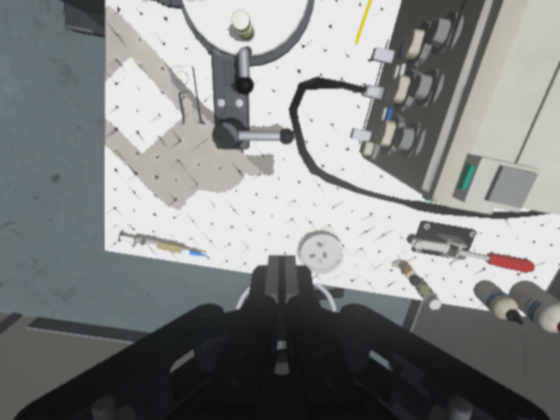

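Lever is perpendicular to its foot. I'll retreat for a final top view.

```bash
python3 -m creep '{"claw":[0,0,0,0,0,0,0,0,0,0,0,0],"dp":[[-1,-3,0],[-2.3,-7,0],[-3.7,-11,0],[-5,-15,0],[-6.4,-19,0],[-7.8,-23,0],[-9,-27,0],[-10.5,-31,0],[-11.9,-35,0],[-13,-38,0],[-13.7,-40.3,0],[-13.7,-40.3,0]],"roll":[0.12,0.25,0.38,0.5,0.63,0.76,0.89,1.02,1.15,1.28,1.4,1.48]}'; python3 -m creep '{"claw":[0,0],"dp":[[0,0,0],[0,0,0]],"roll":[0,0]}'; python3 - <<'E'
from m import *
d=imaging.snapshot('top'); np.savez('t16.npz',**d); crop(d,'pics/t16.png',230,430,110,250,4)
E
```

```text
t: 27.45
tcp_pos: [0.2158, -0.5705, 0.2523]
tool_rot: [0.991, 0.13, -0.001, -0.002]
force: [-0.4, -0.5, 0.4]
finger_gap: 0.002
t: 27.65
tcp_pos: [0.2192, -0.5689, 0.2534]
tool_rot: [0.991, 0.135, 0.0, -0.002]
force: [0.3, -0.1, -0.1]
finger_gap: 0.0
```

View pics/t16.png

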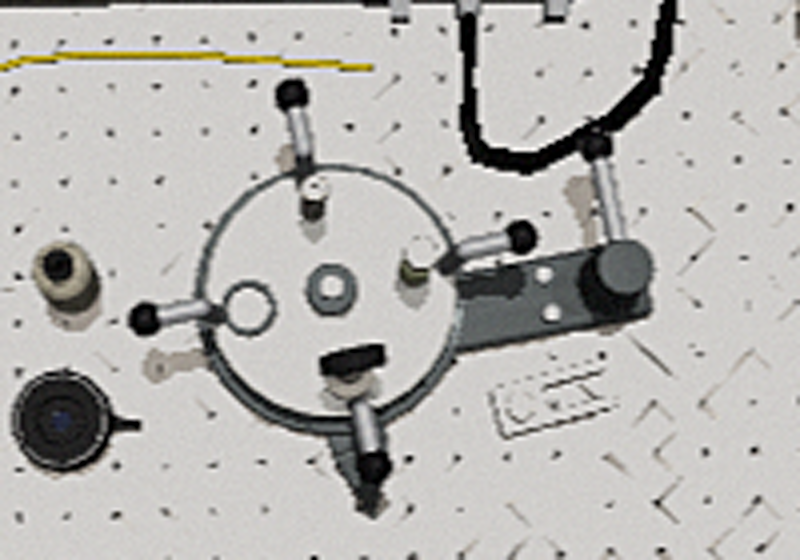

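```bash
python3 - <<'E'
from m import *
from station import workorder
d=dict(np.load('t16.npz')); p=lambda a,b:(230+(a+.5)/4-.5,110+(b+.5)/4-.5)
meas(d,p,(373,466),(291,95),(522,236),(374,517))
print('lever',dg(atz(d,*p(597,146),.05)-atz(d,*p(622,262),.058)))
print(manip.sense()['force']); workorder.sign_off()
E
```

```text
[ 0.52608315 -0.18524872  0.066     ] lens -169.44645446438338 vial-90 -169.050637595334 tip -170.1972594472053 0.11433089367869247 0.09231230087279246
lever 7.45248444651147
[-0.20256753 -0.02966618  0.73982422]
the job is handed in; nothing more can be done
```

The lens arm is at the pointer and the clamp lever is at its stop. I handed the job in at about 28 s, with the arm clear of everything.

With the fingers shut, I pushed the turret clockwise by its arm balls in four strokes, about 162° in all. I then pushed the lever counterclockwise until it stopped. The push force rose to about 13 N there with hardly any further movement.

- **Lens at the pointer:** The wrist camera put the lens arm within about 0.2° of the pointer before locking. The top camera, both before and after locking, showed it 0.7–1.1° short. The two cameras disagree slightly, and the larger figure is 1–2 mm at the ball. The turret did not move when the lever was pushed.
- **Clamp lever:** It read 7.5° in the top image, against the 10° I expected from the pointer's direction. That gap is within what I can read off the image. I judged it locked from the firm stop, not from the angle.
- **Lever at the start:** The lever seemed to stand about 13° from its open position at the start.
- **Other things:** In the final top image the bottle, sensor head and fork look the same as at the start. I saw no contact with the lens, vial or post.

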